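# Set the pin stop and park the rolling pin

## Task

Swing the stop arm out from under the wire riser until its catch drops in and holds it there. Then roll the rolling pin along the worktop, without picking it up, until its barrel lies against the arm, lengthwise along it, and let go. Leave everything else where it stands.

Things in the scene. Friction and masses are not known exactly. Their poses are not given: they have to be found in the camera images.
- stop_arm (a joint): Angle (rad) of the steel stop arm about the riser's front leg: 0 folded under the shelf's front edge, growing counter-clockwise from above. A damped spring folds it again unless caught (2 to 4 N at the knob). End stop and catch are clamped at a new setting each time, 1.40 to 1.75 rad, to be felt: the catch drops just before a firm stop, then the arm springs back up to 0.06 rad and holds.
- catch (a joint): Travel (m) of the spring catch, an upright steel plunger with a 20 mm round knob (top 128 mm above the worktop) on the collar, 50 mm beyond the leg's axis, opposite to where the arm will point. 0 = held up by the arm's plate, arm not seated; 0.008 = dropped behind the plate, arm seated. It drops by itself.
- stop_knob (a point): Grip point of the arm's knob: a round wooden post 16 mm thick, upright at the arm's end, free from 32 to 85 mm above the worktop; the point is on its axis, 60 mm up, 190 mm from the pivot. Folded, it is under the riser's shelf (underside 196 mm up), 36 mm behind the shelf's front edge: a gripper must lean in, 30 to 45 degrees from vertical. Nothing within 45 mm of it.
- hinge (a point): Point on the pivot axis (the leg, 18 mm thick), 22 mm above the worktop. Riser axes: y along the front edge towards the folded arm's knob, x away from the robot. The shelf spans x -36 to 203, y -34 to 374 mm, top 206 mm up; legs at x 0 and 170, y 0 and 340 mm. Within 85 mm of the axis are also the arm's catch plate, 55 to 65 mm up (clear above the pin), and the collar, up to 103 mm.
- stop_mid (a point): Point on the centre line of the arm's bar, 110 mm from the pivot, 22 mm above the worktop. x along the bar from the pivot to the knob, z up, y to the side that leads when the arm swings out, where the pin is to lie. The bar is steel, 16 mm thick, 12 to 32 mm above the worktop, 190 mm long.
- pin: Wooden rolling pin lying on the worktop, origin at its centre, x along it (y and z turn as it rolls): barrel 50 mm thick, 150 mm long, a thinner 35 mm handle (up to 22 mm thick) at each end, 0.2 to 0.4 kg. Push it below half its height (above, it jams) and ease off slowly, or it rebounds from the arm. It lies to the robot's right of where the arm will stand. Touching the arm, its centre is 33 mm from the bar's centre line.
- bowl: Dark steel mixing bowl, 190 mm wide, 85 mm high, origin at its foot. Bystander.
- mug: White mug, 76 mm wide, 85 mm high, origin at its foot. Bystander.
- cutter: Steel biscuit cutter ring, 64 mm wide, 35 mm high, on the worktop under the riser behind the arm, origin at its underside. Bystander.
- jar: Amber jar, 64 mm wide, 100 mm high, on the riser's shelf, origin at its foot. Bystander.
- dish: White dish, 110 mm wide, 50 mm high, on the riser's shelf, origin at its foot. Bystander.
- canister: Steel canister, 72 mm wide, 110 mm high, on the worktop to the right of the riser, origin at its foot. Bystander.
- spoon: Wooden spoon 240 mm long lying near the robot, origin at its middle, underside. Bystander.

How it is judged:
By the outcome, as a careful person would: the job done as asked, in the order asked, and still so for the second after the job is handed in, with the robot touching nothing.
It also fails if it takes over 72 s, if anything falls off the work surface, if the arm or the gripper's body presses on something with over 40 N, if the wrist force passes 120 N, or if a joint passes its speed limit or range.

## Robot

A 6-joint arm with a two-finger parallel gripper is mounted at the origin on the work surface. World frame = base frame: x ahead of the robot, y to its left, z up, the work surface at z = 0. Lengths are in m, angles in rad, forces in N, time in s.
With the tool pointing down it reaches from about 0.425 to 0.95 m from the base axis. Payload 3.5 kg.
Tool frame: the origin (TCP) lies on the centre line of the jaws, within the pads' length; the fingertips stand 17 mm ahead of it and the grasp point (between the pads) lies 2 mm behind it; z points along the fingers, y is the line along which they close (so a half turn about z gives the same grasp; the last joint's range is limited). The gripper opens to 85 mm and grips with 20 to 120 N. Pads are 22 mm wide; open, the fingers measure 114 mm over their backs; the gripper's body (76 mm by 85 mm) begins 54 mm behind the grasp point. The pads swing forward as they close: fully open they stand 13 mm farther back than shut.
Start: joints at [1.177, 0.286, 1.577, -0, 1.279, -0.15], TCP at [0.163, 0.655, 0.248] pointing down, gripper open.
Joint ranges: [-2.77, 2.77], [-0.9, 2.22], [0.21, 2.48], [-1.53, 4.67], [0.24, 2.81], [-2.84, 2.84]. Speed limits (rad/s): [2.79, 2.79, 3.14, 3.14, 3.14, 3.14].

## Interface

Orientations are given as a unit quaternion [x, y, z, w].
In Python, from plant import ctrl gives the robot as it stands. The module is installed in compiled form; this text tells all that it offers.
- The arm moves only by the tool drive_tool, never from a script. Its argument "moves" is a list of rows, each a list of 3 entries, a list of its own where there are three numbers: the turn, a rotation vector about the tool's x, y, z in rad, then the shift along the tool's x, y, z in m, then the finger opening in m, from 0 to 0.0854. A call has 1 to 5 rows; each row shifts and turns the commanded pose from where the row before left it, along the tool's axes as they then stand; what a row does not reach is not made up. A row lasts 1/8 s, in which the tool goes at most 62.5 mm and 10.7 degrees, less where a joint would pass 70% of its speed; a pose out of reach is approached as far as the arm can. A call with a gripper value outside its range is refused whole. The fingers move at their own pace and stop on an object; "grip_force" is the grip in N (left out, the last holds). Time passes only in rows, so rows that do not move let the fingers close. It gives the time, the measured TCP pose, the force, the opening and the grip force at its end, in the units of the state.
- ctrl.get_state(): the state, without advancing time (a new reading comes with each control period).
- ctrl.read_camera(name): name is "scene" or "top"; returns a dict with "image" (400x640x3 uint8, red, green, blue), "fx", "fy", "cx", "cy" (pixels), "R" (3x3) and "t" (3): a world point X has camera coordinates R X + t. Camera axes: x right, y down, z forward; pixel columns grow to the right and rows downward; lengths in m; the calibration is good to about 2 mm. A picture is of the moment at which its call begins. There is no depth.
- ctrl.sign_off(): hands the job in; it is judged then, once.
The state is a dict: "time": time; "qpos": joint angles; "dq": joint speeds; "joint_efforts": joint torques, N m; "eef_pos": TCP position; "tcp_rot": TCP orientation; "contact_force": force on the tool from outside, world axes, zero at the start; "wrist_torque": the same for the moment, N m; "opening": opening from 0.0 (shut) to 1.0 (fully open); "finger_force": force on a finger pad.
Only numpy, scipy, OpenCV 4.12 (cv2) and the standard library are available. Lean on these libraries where they do the work, as an engineer would, in place of code of your own. Each camera call takes 0.05 s, during which the arm holds its last target. There are 200 camera calls.

## Working session

There is one attempt and no reset: what is moved stays moved. The work goes in short steps, Python scripts to look and compute and a tool call to move; the robot and the scene stay as the last step left them, time stands still between calls to the robot, and variables do not carry over. Pictures are saved under pics/ and viewed, at most 10 in all, crops included, and the job is handed in when it is done.

Besides the shell and the picture viewer there is one more tool, called after "Call:" as a command line: name --argument value ..., lists and objects as JSON in quotes. drive_tool: Moves the arm, as the interface text tells. Its arguments: {"type":"object","properties":{"moves":{"type":"array","items":{"type":"array"}},"grip_force":{"type":"number"}},"required":["moves"]}

```bash
mkdir -p pics; cat > h.py <<'E'
import numpy as np, cv2
from plant import ctrl
def snap(n,f):
    c=ctrl.read_camera(n); cv2.imwrite(f'pics/{f}.png',c['image'][:,:,::-1]); np.savez(f'pics/{f}.npz',**c); return c
def ray(c,u,v):
    R,t=np.array(c['R']),np.array(c['t']); d=R.T@np.array([(u-c['cx'])/c['fx'],(v-c['cy'])/c['fy'],1]); return -R.T@t,d
def plane(c,u,v,z):
    o,d=ray(c,u,v); return o+d*(z-o[2])/d[2]
def two(c1,p1,c2,p2):
    o1,d1=ray(c1,*p1);o2,d2=ray(c2,*p2)
    s=np.linalg.lstsq(np.c_[d1,-d2],o2-o1,rcond=None)[0]
    a,b=o1+s[0]*d1,o2+s[1]*d2; return (a+b)/2,np.linalg.norm(a-b)
def proj(c,X):
    p=np.array(c['R'])@X+np.array(c['t']); return c['fx']*p[0]/p[2]+c['cx'],c['fy']*p[1]/p[2]+c['cy']
E
python3 - <<'E'
from h import *
for n in('scene','top'):
    c=snap(n,n+'0'); print(n,c['fx'],-np.array(c['R']).T@c['t'],np.array(c['R']).round(2).tolist())
s=ctrl.get_state();print({k:np.round(v,3).tolist() for k,v in s.items()})
E
```

```text
scene 396.11222380983344 [0.30497119 0.19509538 0.99811232] [[-0.48, -0.88, 0.01], [-0.84, 0.45, -0.31], [0.27, -0.16, -0.95]]
top 377.4441539418252 [0.44015152 0.05297288 1.24842664] [[0.03, -1.0, 0.0], [-1.0, -0.03, -0.09], [0.09, -0.0, -1.0]]
{'time': 0.1, 'qpos': [1.177, 0.287, 1.578, -0.0, 1.279, -0.15], 'dq': [-0.002, -0.003, -0.002, 0.001, 0.002, -0.001], 'joint_efforts': [0.001, -40.73, -29.37, -0.0, 0.003, 0.0], 'eef_pos': [0.163, 0.655, 0.247], 'tcp_rot': [0.122, 0.993, -0.001, -0.0], 'contact_force': [-0.209, 0.822, -0.04], 'wrist_torque': [-0.026, 0.055, -0.003], 'finger_force': 0.0, 'opening': 0.995}
```

View pics/scene0.png

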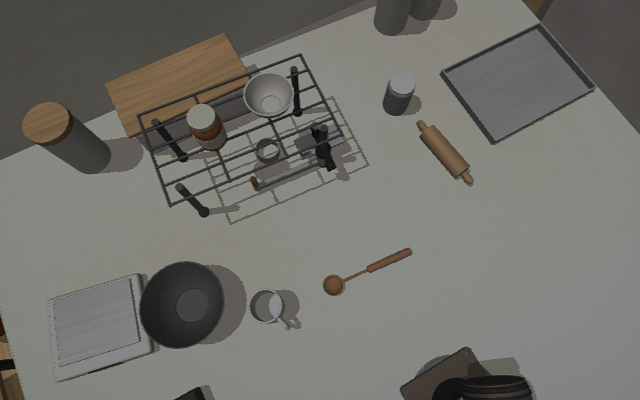

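View pics/top0.png

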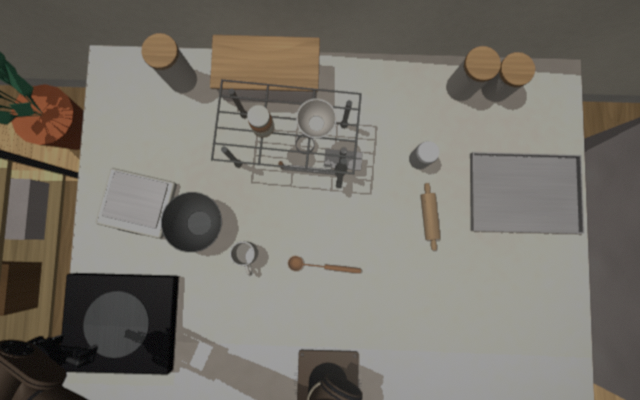

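The riser lies at about (285,130) in top and (245,130) in scene. Its knob is near (254,183) in scene and (281,166) in top, with the pivot leg near (325,150) in scene. The pin is at (430,216) in top and (445,152) in scene. I'll enlarge the riser region.

```bash
python3 - <<'E'
import cv2,numpy as np
a=cv2.imread('pics/scene0.png')[110:220,230:350];b=cv2.imread('pics/top0.png')[80:215,260:380]
f=lambda i,h:cv2.convertScaleAbs(cv2.resize(i,(400,h),interpolation=cv2.INTER_CUBIC),alpha=1.6)
a=f(a,367);b=f(b,450)
o=np.zeros((450,800,3),np.uint8);o[:367,:400]=a;o[:,400:]=b
cv2.imwrite('pics/z0.png',o)
E
```

```text
(no output)
```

View pics/z0.png

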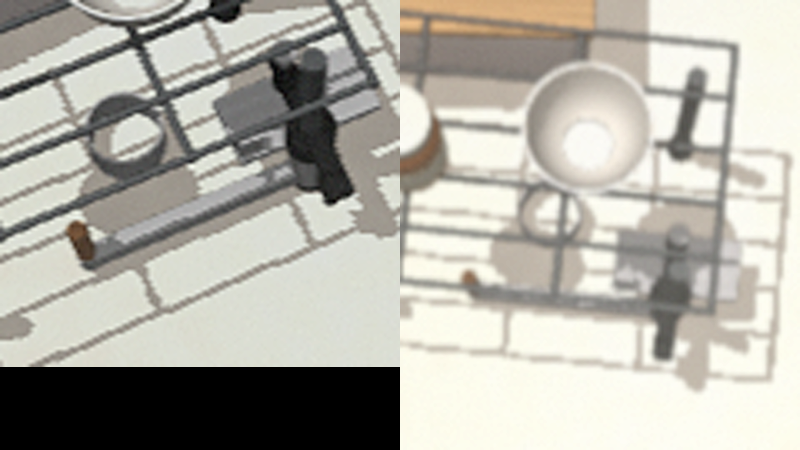

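```bash
cat >> h.py <<'E'
from scipy.spatial.transform import Rotation as Ro
E
python3 - <<'E'
from h import *
S=dict(np.load('pics/scene0.npz'));T=dict(np.load('pics/top0.npz'))
sc=[(138,110),(305,57),(342,135),(171,203)];tc=[(222,82),(360,94),(357,172.5),(212,160)]
L=np.array([[.203,.374],[.203,-.034],[-.036,-.034],[-.036,.374]])
P=[]
for a,b in zip(sc,tc):
    p,e=two(S,a,T,b);P.append(p);print(p.round(4),round(e,4))
P=np.array(P);P2=P[:,:2]
m=P2.mean(0);l=L.mean(0);U,_,V=np.linalg.svd((L-l).T@(P2-m));R=(U@V).T
h=m-R@l;print('hinge',h,'yaw',np.arctan2(R[1,0],R[0,0]),'res',(P2-(L@R.T+h)).round(4).tolist())
print('knob pred',R@[0,.19]+h, two(S,(252.5,179.3),T,(280.7,163.2)))
for X in [(0,0,.1),(0,0,0),(.05,0,.128),(0,.19,.085),(-.036,-.034,.206)]:
    w=np.r_[R@X[:2]+h,X[2]];print(X,np.round(proj(S,w)),np.round(proj(T,w)))
for n,c in(('s',S),('t',T)):
    im=c['image'];hsv=cv2.cvtColor(im,cv2.COLOR_RGB2HSV);m=cv2.inRange(hsv,(5,80,40),(25,255,255))
    k,_,st,ce=cv2.connectedComponentsWithStats(m)
    for i in range(1,k):
        if st[i,4]>20:print(n,st[i],ce[i].round(1))
E
```

```text
[0.8633 0.3162 0.2581] 0.0013
[ 0.8606 -0.0714  0.1964] 0.0126
[ 0.6435 -0.0626  0.1664] 0.0064
[0.6539 0.3399 0.227 ] 0.0008
hinge [ 0.66664194 -0.03682328] yaw -0.030780843460590464 res [[-0.0177, -0.0146], [-0.0078, 0.0057], [0.0139, 0.0071], [0.0117, 0.0018]]
knob pred [0.67248938 0.15308671] (array([0.68145187, 0.1667682 , 0.0780631 ]), np.float64(0.0020134630872820462))
(0, 0, 0.1) [328. 145.] [346. 168.]
(0, 0, 0) [327. 160.] [343. 174.]
(0.05, 0, 0.128) [319. 123.] [347. 150.]
(0, 0.19, 0.085) [259. 179.] [285. 166.]
(-0.036, -0.034, 0.206) [350. 131.] [360. 174.]
s [525   0  20  14 154] [534.3   4.7]
s [ 105   33  143  105 6109] [173.2  78.6]
s [196  76  53  28 556] [221.2  90.4]
s [140  96  56  34 734] [167.7 112.1]
s [  22  102   51   44 1693] [ 46.8 123.6]
s [190 114  32  27 314] [208.7 131.6]
s [ 417  120   56   64 1182] [444.1 151.2]
s [216 140  10  10  23] [221.1 145.3]
s [202 147  14   4  22] [209.2 149.2]
s [250 176   8  12  58] [253.8 181.7]
s [323 248  89  48 729] [361.  272.2]
s [  0 329  13  31 246] [  4.3 347.7]
s [  0 369  24  31 599] [  9.9 385.4]
t [ 142   33   36   36 1020] [159.6  50.7]
t [ 210   35  110   54 5183] [265.4  59.8]
t [ 464   46   71   41 1978] [498.7  66.1]
t [222  81  45   9 271] [242.7  85.8]
t [   0   84   85   89 5641] [ 44.7 125.1]
t [269  86  42   5 119] [285.2  88.5]
t [ 583  101   57   37 1431] [607.2 115.4]
t [250 116  22  16  89] [262.6 126.7]
t [   0  159   77  183 8510] [ 37.1 259.7]
t [422 184  17  66 667] [430.1 215.8]
t [289 256  16  14 154] [295.5 262.9]
t [324 265  37   8 148] [342.2 268.5]
t [  0 374  12  22  78] [  4.8 384.1]
t [594 384  30  16 250] [604.3 394.1]
t [ 25 387  12   9  45] [ 29.5 390.5]
t [ 37 395  11   5  28] [ 41.5 397.2]
```

```bash
python3 - <<'E'
from h import *
S=dict(np.load('pics/scene0.npz'));T=dict(np.load('pics/top0.npz'))
L=np.array([[.203,.374],[.203,-.034],[-.036,-.034],[-.036,.374]])
cor={'s':[(138,110),(305,57),(342,135),(171,203)],'t':[(222,82),(360,94),(357,172.5),(212,160)]}
for n,c in(('s',S),('t',T)):
    g=cv2.cvtColor(c['image'],cv2.COLOR_RGB2GRAY).astype(np.float32)
    q=np.array(cor[n],float);lines=[]
    for i in range(4):
        a,b=q[i],q[(i+1)%4];d=(b-a)/np.linalg.norm(b-a);nn=np.array([-d[1],d[0]]);pts=[]
        for f in np.linspace(.06,.94,45):
            o=a+f*(b-a);ss=np.linspace(-5,5,41)
            xy=(o+ss[:,None]*nn).astype(np.float32)
            v=cv2.remap(g,xy[:,0][None],xy[:,1][None],cv2.INTER_LINEAR)[0]
            w=np.clip(np.median(v)-25-v,0,None)
            if w.sum()>50: pts.append(o+nn*(w*ss).sum()/w.sum())
        l=cv2.fitLine(np.array(pts,np.float32),cv2.DIST_HUBER,0,.01,.01).ravel();lines.append(l);
    P=[]
    for i in range(4):
        l1,l2=lines[i-1],lines[i]
        s=np.linalg.solve(np.c_[l1[:2],-l2[:2]],l2[2:]-l1[2:]);p=l1[2:]+s[0]*l1[:2];P.append(plane(c,*p,.201)[:2]);print(n,p.round(1),P[-1].round(4))
    P=np.array(P);print('sides',np.linalg.norm(P-np.roll(P,-1,0),axis=1).round(3))
    m=P.mean(0);l=L.mean(0);U,_,V=np.linalg.svd((L-l).T@(P-m));R=(U@V).T
    h=m-R@l;print('hinge',h,'yaw',np.arctan2(R[1,0],R[0,0]),'knob',R@[0,.19]+h,(P-(L@R.T+h)).round(4).tolist())
print(plane(S,253.8,181.7,.06),plane(T,281,165,.07))
print(two(S,(324,127.4),T,(344,150.5)))
for n,c,b in(('s',S,(400,110,80,80)),('t',T,(410,175,45,80))):
    hsv=cv2.cvtColor(c['image'],cv2.COLOR_RGB2HSV);m=cv2.inRange(hsv,(5,80,40),(25,255,255));z=np.zeros_like(m);x,y,w,hh=b;z[y:y+hh,x:x+w]=m[y:y+hh,x:x+w]
    k,_,st,ce=cv2.connectedComponentsWithStats(z);i=1+np.argmax(st[1:,4])
    ys,xs=np.where(_==i)
    r=cv2.minAreaRect(np.c_[xs,ys].astype(np.float32));bp=cv2.boxPoints(r);o=sorted(range(4),key=lambda j:bp[j][1]);
    e1=(bp[o[0]]+bp[o[1]])/2;e2=(bp[o[2]]+bp[o[3]])/2
    a,bb=plane(c,*e1,.025),plane(c,*e2,.025);print(n,e1,e2,a.round(4),bb.round(4),(a+bb)/2,np.arctan2(*(a-bb)[1::-1]),np.linalg.norm(a-bb))
E
```

```text
s [137.9 115.4] [0.8939 0.3313]
s [299.7  54.3] [ 0.8658 -0.0669]
s [341.5 134.1] [ 0.6339 -0.0499]
s [169.7 205. ] [0.6626 0.3483]
sides [0.399 0.232 0.399 0.232]
hinge [ 0.66857833 -0.02286119] yaw -0.07181493292299648 knob [0.68221144 0.16664907] [[-0.004, -0.0043], [-0.0028, 0.0044], [0.0037, 0.0043], [0.0031, -0.0044]]
t [221.7  79.8] [0.8941 0.3318]
t [360.3  93.5] [ 0.8646 -0.0669]
t [352.1 173.3] [ 0.6322 -0.0474]
t [211.6 158.8] [0.663  0.3488]
sides [0.4   0.233 0.397 0.232]
hinge [ 0.66720963 -0.02154453] yaw -0.07639694116958681 knob [0.68171094 0.16790127] [[-0.0041, -0.004], [-0.0025, 0.004], [0.0035, 0.0053], [0.0031, -0.0053]]
[0.682078   0.16699538 0.06      ] [0.67679691 0.1655359  0.07      ]
(array([ 0.70683858, -0.03584163,  0.130427  ]), np.float64(0.020509580168891546))
s [417.65775 121.17954] [471.05978 181.9474 ] [ 0.6407 -0.3084  0.025 ] [ 0.4236 -0.3338  0.025 ] [ 0.5321052  -0.32109136  0.025     ] 0.11679097700096264 0.21859366225513593
t [426.72876 183.9233 ] [433.58356 249.04384] [ 0.636  -0.3096  0.025 ] [ 0.4244 -0.3316  0.025 ] [ 0.53016658 -0.32060652  0.025     ] 0.10364203923188435 0.21275124952116847
```

```bash
cat >> h.py <<'E'
H=np.array([.668,-.022]);YAW=-.074
def tool(yaw,lean,side=0):
    # y closing = world +Y turned by yaw; lean: fingers point outward (+x); side: fingers point to +y
    B=np.array([[-1,0,0],[0,1,0],[0,0,-1.]])
    return Ro.from_euler('z',yaw)*Ro.from_euler('y',-lean)*Ro.from_euler('x',side)*Ro.from_matrix(B)
def cur():
    s=ctrl.get_state(); return np.array(s['eef_pos']),Ro.from_quat(s['tcp_rot'])
def plan(way,p0=None,R0=None):
    # way: (pos,Rot,n); prints turn and shift per row, shift in axes at row start
    if p0 is None:p0,R0=cur()
    for p,R,n in way:
        p=np.array(p,float);rv=(R0.inv()*R).as_rotvec();d=(p-p0)/n
        for k in range(n):
            A=R0*Ro.from_rotvec(rv*k/n);print((rv/n).round(3).tolist(),A.inv().apply(d).round(4).tolist())
        p0,R0=p,R
E
python3 - <<'E'
from h import *
R=tool(YAW,np.radians(42)); K=np.array([.682,.167,.060])
z=R.apply([0,0,1]);pre=K-.12*z;print(pre)
plan([((.36,.42,.25),tool(YAW,.3),6),((pre[0]-.03,pre[1],.2),R,6),(pre,R,1)])
E
```

```text
[0.60192408 0.17293646 0.14917738]
[-0.005, -0.05, -0.028] [-0.0413, -0.03, -0.0004]
[-0.005, -0.05, -0.028] [-0.0405, -0.0311, 0.0015]
[-0.005, -0.05, -0.028] [-0.0395, -0.0323, 0.0033]
[-0.005, -0.05, -0.028] [-0.0383, -0.0334, 0.0051]
[-0.005, -0.05, -0.028] [-0.0371, -0.0345, 0.0068]
[-0.005, -0.05, -0.028] [-0.0357, -0.0355, 0.0085]
[0.0, -0.072, -0.0] [-0.0341, -0.0385, 0.0193]
[0.0, -0.072, -0.0] [-0.0326, -0.0385, 0.0217]
[0.0, -0.072, -0.0] [-0.031, -0.0385, 0.024]
[0.0, -0.072, -0.0] [-0.0292, -0.0385, 0.0261]
[0.0, -0.072, -0.0] [-0.0272, -0.0385, 0.0282]
[0.0, -0.072, -0.0] [-0.0251, -0.0385, 0.0301]
[0.0, 0.0, 0.0] [0.0118, 0.0022, 0.0578]
```

Call:
drive_tool --moves '[[[-0.005,-0.05,-0.028],[-0.041,-0.03,0.0],0.045],[[-0.005,-0.05,-0.028],[-0.04,-0.031,0.001],0.045],[[-0.005,-0.05,-0.028],[-0.039,-0.032,0.003],0.045],[[-0.005,-0.05,-0.028],[-0.038,-0.033,0.005],0.045],[[-0.005,-0.05,-0.028],[-0.037,-0.034,0.007],0.045]]' --grip_force 30

```text
time: 0.72
eef_pos: [0.3265, 0.4597, 0.2501]
tcp_rot: [0.05, 0.991, -0.003, 0.126]
contact_force: [0.2, 0.1, 0.2]
opening: 0.524
finger_force: 0.0
```

Call:
drive_tool --moves '[[[-0.005,-0.05,-0.028],[-0.036,-0.035,0.008],0.045],[[0,-0.072,0],[-0.034,-0.038,0.019],0.045],[[0,-0.072,0],[-0.033,-0.038,0.022],0.045],[[0,-0.072,0],[-0.031,-0.038,0.024],0.045],[[0,-0.072,0],[-0.029,-0.038,0.026],0.045]]'

```text
time: 1.35
eef_pos: [0.5012, 0.2584, 0.2172]
tcp_rot: [0.036, 0.956, -0.009, 0.291]
contact_force: [1.0, 0.2, -0.3]
opening: 0.523
finger_force: 0.0
```

```bash
python3 - <<'E'
from h import *
p,R0=cur();print(p,R0.as_matrix().round(3).tolist())
R=tool(YAW,np.radians(42)); K=np.array([.682,.167,.060]);z=R.apply([0,0,1]);pre=K-.12*z
plan([((pre[0]-.03,pre[1],.2),R,3),(pre,R,2)])
E
```

```text
[0.50115719 0.25840388 0.21724815] [[-0.828, 0.073, 0.556], [0.063, 0.997, -0.037], [-0.557, 0.004, -0.83]]
[0.001, -0.047, -0.001] [-0.0181, -0.0267, 0.019]
[0.001, -0.047, -0.001] [-0.0172, -0.0267, 0.0198]
[0.001, -0.047, -0.001] [-0.0162, -0.0267, 0.0206]
[0.0, 0.0, 0.0] [0.0059, 0.0011, 0.0289]
[0.0, 0.0, 0.0] [0.0059, 0.0011, 0.0289]
```

Call:
drive_tool --moves '[[[0,-0.047,0],[-0.018,-0.027,0.019],0.045],[[0,-0.047,0],[-0.017,-0.027,0.02],0.045],[[0,-0.047,0],[-0.016,-0.027,0.021],0.045],[[0,0,0],[0.006,0.001,0.029],0.045],[[0,0,0],[0.006,0.001,0.029],0.045]]'

```text
time: 1.98
eef_pos: [0.6013, 0.1728, 0.1474]
tcp_rot: [0.036, 0.933, -0.011, 0.357]
contact_force: [1.0, 0.9, -0.0]
opening: 0.527
finger_force: 0.0
```

```bash
python3 - <<'E'
from h import *
p,R0=cur();print(p)
R=tool(YAW,np.radians(42)); K=np.array([.682,.167,.060]);z=R.apply([0,0,1])
plan([(K-.06*z,R,2),(K+.002*z,R,3)])
a=snap('scene','s1')['image'][90:240,200:360];b=snap('top','t1')['image'][90:240,220:380]
f=lambda i:cv2.convertScaleAbs(cv2.resize(i,(400,375),interpolation=cv2.INTER_CUBIC),alpha=1.6)
cv2.imwrite('pics/z1.png',np.hstack([f(a),f(b)])[:,:,::-1])
E
```

```text
[0.60130755 0.17276137 0.14735911]
[0.001, -0.002, -0.002] [-0.0009, 0.0, 0.0295]
[0.001, -0.002, -0.002] [-0.0009, 0.0001, 0.0295]
[0.0, 0.0, 0.0] [0.0, -0.0, 0.0207]
[0.0, 0.0, 0.0] [0.0, -0.0, 0.0207]
[0.0, 0.0, 0.0] [0.0, -0.0, 0.0207]
```

View pics/z1.png

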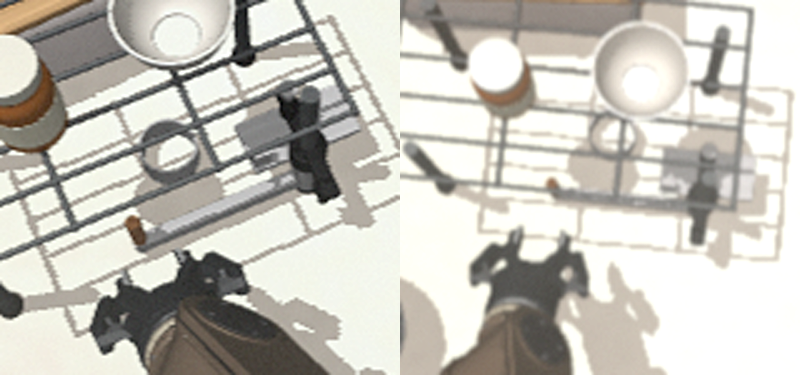

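The gripper stands in front of the shelf, with its open fingers (scene zoom (125,260) and (183,258)) in line with the knob at (135,230). I'm advancing and closing.

Call:
drive_tool --moves '[[[0,0,0],[-0.001,0,0.03],0.045],[[0,0,0],[-0.001,0,0.03],0.045],[[0,0,0],[0,0,0.021],0.045],[[0,0,0],[0,0,0.021],0.045],[[0,0,0],[0,0,0.02],0.045]]'

```text
time: 2.7
eef_pos: [0.6845, 0.1807, 0.0728]
tcp_rot: [0.042, 0.937, -0.028, 0.346]
contact_force: [0.5, 0.6, 0.3]
opening: 0.527
finger_force: 0.0
```

Call:
drive_tool --moves '[[[0,0,0],[0,0,0],0.03],[[0,0,0],[0,0,0],0.02],[[0,0,0],[0,0,0],0.01],[[0,0,0],[0,0,0],0.005],[[0,0,0],[0,0,0],0.005]]' --grip_force 30

```text
time: 3.32
eef_pos: [0.6833, 0.1683, 0.073]
tcp_rot: [0.05, 0.938, -0.041, 0.342]
contact_force: [-3.0, -30.7, 5.8]
opening: 0.173
finger_force: 29.0
```

```bash
python3 - <<'E'
from h import *
p,R0=cur();print(p,H+[-.19*np.sin(YAW),.19*np.cos(YAW)])
# arc plan from measured knob
g=p-.002*R0.apply([0,0,1]); v=g[:2]-H; a0=np.arctan2(v[1],v[0]);r=np.hypot(*v);print('r',r,'a0',a0,'yawfold',a0-np.pi/2)
pp,RR=p,R0
for k in range(1,16):
    th=.1*k; L=np.radians(42)*max(0,1-max(0,th-.15)/.75)
    R=tool(YAW,L); q=np.r_[H+r*np.array([np.cos(a0+th),np.sin(a0+th)]),g[2]]+.002*R.apply([0,0,1])
    plan([(q,R,1)],pp,RR); pp,RR=q,R
E
```

```text
[0.68333296 0.16827905 0.07302658] [0.68204717 0.16748002]
r 0.19101766659933656 a0 1.4971301612065784 yawfold -0.07366616558831818
[-0.063, -0.032, -0.008] [0.0145, -0.0017, -0.0122]
[0.0, 0.049, 0.0] [0.0141, -0.0029, -0.0126]
[0.0, 0.098, 0.0] [0.0145, -0.0047, -0.0117]
[-0.0, 0.098, -0.0] [0.0151, -0.0066, -0.0099]
[0.0, 0.098, 0.0] [0.0154, -0.0083, -0.0081]
[-0.0, 0.098, -0.0] [0.0152, -0.01, -0.0062]
[-0.0, 0.098, 0.0] [0.0147, -0.0116, -0.0044]
[-0.0, 0.098, 0.0] [0.0139, -0.013, -0.0027]
[0.0, 0.098, 0.0] [0.0127, -0.0143, -0.0012]
[0.0, 0.0, 0.0] [0.0111, -0.0155, 0.0]
[0.0, 0.0, 0.0] [0.0095, -0.0166, 0.0]
[0.0, 0.0, 0.0] [0.0078, -0.0174, 0.0]
[0.0, 0.0, 0.0] [0.006, -0.0181, 0.0]
[0.0, 0.0, 0.0] [0.0042, -0.0186, 0.0]
[0.0, 0.0, 0.0] [0.0023, -0.019, 0.0]
```

```bash
python3 - <<'E'
from h import *
s=ctrl.get_state();print({k:np.round(v,3).tolist() for k,v in s.items()});p,R=cur()
print(R.as_matrix().round(3).tolist(), tool(YAW,np.radians(42)).as_matrix().round(3).tolist())
E
```

```text
{'time': 3.325, 'qpos': [0.169, 0.358, 1.962, -0.984, 0.262, -0.404], 'dq': [-0.001, -0.003, 0.002, 0.001, -0.002, -0.0], 'joint_efforts': [20.299, -33.878, -24.068, 0.397, -6.401, -0.187], 'eef_pos': [0.683, 0.168, 0.073], 'tcp_rot': [0.05, 0.938, -0.041, 0.342], 'contact_force': [-2.976, -30.719, 5.789], 'wrist_torque': [-3.359, -0.101, -3.0], 'finger_force': 29.038, 'opening': 0.173}
[[-0.761, 0.121, 0.637], [0.066, 0.992, -0.11], [-0.645, -0.042, -0.763]] [[-0.741, 0.074, 0.667], [0.055, 0.997, -0.049], [-0.669, -0.0, -0.743]]
```

Call:
drive_tool --moves '[[[-0.02,0.03,0],[0.003,-0.006,-0.002],0.005],[[-0.02,0.03,0],[0.004,-0.006,-0.003],0.005],[[0,0,0],[0,0,0],0.005]]'

```text
time: 3.7
eef_pos: [0.6739, 0.1682, 0.0734]
tcp_rot: [0.038, 0.948, -0.012, 0.316]
contact_force: [0.1, -9.5, -1.5]
opening: 0.171
finger_force: 30.1
```

```bash
cat > arc.py <<'E'
from h import *
import sys
L0,L1,n,dth=map(float,sys.argv[1:5]);n=int(n)
p,R0=cur();g=p-.002*R0.apply([0,0,1]);v=g[:2]-H;a0=np.arctan2(v[1],v[0])
print('th',a0-(np.pi/2+YAW),'r',np.hypot(*v),'lean',np.degrees(np.arccos(-R0.as_matrix()[2,2])),np.round(ctrl.get_state()['qpos'],2))
pp,RR=p,R0
for k in range(1,n+1):
    a=a0+dth*k;R=tool(YAW,np.radians(max(0,L0+(L1-L0)*k/n)));q=np.r_[H+.19*np.array([np.cos(a),np.sin(a)]),g[2]]+.002*R.apply([0,0,1])
    plan([(q,R,1)],pp,RR);pp,RR=q,R
E
python3 arc.py 37 7 8 .1
```

```text
th 0.049456716731894 r 0.19035547281166548 lean 36.8282254865693 [ 0.14  0.33  1.97 -0.58  0.24 -0.83]
[-0.002, 0.062, -0.005] [0.0152, -0.0023, -0.0113]
[-0.0, 0.065, 0.0] [0.0157, -0.0038, -0.0102]
[0.0, 0.065, 0.0] [0.0159, -0.0056, -0.0089]
[-0.0, 0.065, 0.0] [0.0159, -0.0074, -0.0076]
[0.0, 0.065, 0.0] [0.0156, -0.0091, -0.0062]
[0.0, 0.065, -0.0] [0.015, -0.0107, -0.0049]
[-0.0, 0.065, -0.0] [0.0142, -0.0122, -0.0036]
[0.0, 0.065, 0.0] [0.0131, -0.0136, -0.0025]
```

Call:
drive_tool --moves '[[[0,0.1,0],[0.015,-0.005,-0.011],0.005],[[0,0.1,0],[0.016,-0.005,-0.009],0.005],[[0,0.1,0],[0.016,-0.006,-0.007],0.005]]'

```text
time: 4.08
eef_pos: [0.6194, 0.162, 0.0735]
tcp_rot: [0.037, 0.984, -0.002, 0.173]
contact_force: [3.3, 4.6, -3.6]
opening: 0.177
finger_force: 30.3
```

```bash
python3 arc.py 19 0 7 .1
```

```text
th 0.33587394497043377 r 0.1905257203673756 lean 19.919593858230968 [ 0.12  0.28  1.97 -0.11  0.55 -1.29]
[0.008, 0.063, -0.002] [0.0165, -0.0077, -0.006]
[0.0, 0.047, 0.0] [0.0162, -0.0089, -0.0047]
[0.0, 0.047, -0.0] [0.0155, -0.0105, -0.0037]
[0.0, 0.047, 0.0] [0.0145, -0.012, -0.0028]
[0.0, 0.047, 0.0] [0.0134, -0.0134, -0.0019]
[0.0, 0.047, 0.0] [0.0121, -0.0147, -0.0011]
[0.0, 0.047, 0.0] [0.0106, -0.0158, -0.0005]
```

Call:
drive_tool --moves '[[[0,0.05,0],[0.0165,-0.008,-0.006],0.005],[[0,0.05,0],[0.016,-0.009,-0.005],0.005],[[0,0.05,0],[0.0155,-0.0105,-0.004],0.005],[[0,0.05,0],[0.0145,-0.012,-0.003],0.005],[[0,0.05,0],[0.0135,-0.0135,-0.002],0.005]]'

```text
time: 4.7
eef_pos: [0.5356, 0.1149, 0.0732]
tcp_rot: [0.037, 0.998, 0.002, 0.047]
contact_force: [-2.3, 8.4, 0.4]
opening: 0.173
finger_force: 31.2
```

```bash
python3 arc.py 5 0 10 .07
```

```text
th 0.8432353297592148 r 0.19058051519408642 lean 5.442020321538254 [ 0.03  0.18  2.06 -0.    0.81 -1.47]
[0.007, 0.016, -0.001] [0.008, -0.0106, -0.0008]
[0.0, 0.009, 0.0] [0.0077, -0.0108, -0.0006]
[0.0, 0.009, -0.0] [0.007, -0.0113, -0.0005]
[-0.0, 0.009, -0.0] [0.0062, -0.0118, -0.0004]
[-0.0, 0.009, 0.0] [0.0053, -0.0122, -0.0003]
[0.0, 0.009, 0.0] [0.0045, -0.0125, -0.0002]
[-0.0, 0.009, 0.0] [0.0036, -0.0128, -0.0001]
[-0.0, 0.009, 0.0] [0.0027, -0.013, -0.0001]
[0.0, 0.009, -0.0] [0.0018, -0.0132, -0.0]
[0.0, 0.009, 0.0] [0.0008, -0.0133, -0.0]
```

Call:
drive_tool --moves '[[[0,0.02,0],[0.008,-0.01,-0.001],0.005],[[0,0.01,0],[0.0075,-0.011,-0.0005],0.005],[[0,0.01,0],[0.007,-0.0115,-0.0005],0.005],[[0,0.01,0],[0.006,-0.012,0],0.005],[[0,0.01,0],[0.005,-0.012,0],0.005]]'

```text
time: 5.32
eef_pos: [0.4974, 0.0605, 0.0728]
tcp_rot: [0.037, 0.999, 0.003, 0.016]
contact_force: [-6.6, 8.4, 7.7]
opening: 0.173
finger_force: 32.4
```

```bash
python3 arc.py 0 0 18 .03; python3 - <<'E'
from h import *
T=snap('top','t2')
E
```

```text
th 1.194512056692737 r 0.18952932733505337 lean 1.8868394846941334 [-0.08  0.11  2.14  0.01  0.86 -1.59]
[0.006, 0.032, -0.001] [0.0025, -0.0052, -0.0001]
[0.0, 0.0, 0.0] [0.0019, -0.0054, 0.0]
[0.0, 0.0, 0.0] [0.0017, -0.0054, 0.0]
[0.0, 0.0, 0.0] [0.0015, -0.0055, 0.0]
[0.0, 0.0, 0.0] [0.0014, -0.0055, 0.0]
[0.0, 0.0, 0.0] [0.0012, -0.0056, 0.0]
[0.0, 0.0, 0.0] [0.001, -0.0056, 0.0]
[0.0, 0.0, 0.0] [0.0009, -0.0056, 0.0]
[0.0, 0.0, 0.0] [0.0007, -0.0057, 0.0]
[0.0, 0.0, 0.0] [0.0005, -0.0057, 0.0]
[0.0, 0.0, 0.0] [0.0003, -0.0057, 0.0]
[0.0, 0.0, 0.0] [0.0002, -0.0057, 0.0]
[0.0, 0.0, 0.0] [0.0, -0.0057, 0.0]
[0.0, 0.0, 0.0] [-0.0002, -0.0057, 0.0]
[0.0, 0.0, 0.0] [-0.0003, -0.0057, 0.0]
[0.0, 0.0, 0.0] [-0.0005, -0.0057, 0.0]
[0.0, 0.0, 0.0] [-0.0007, -0.0057, 0.0]
[0.0, 0.0, 0.0] [-0.0008, -0.0056, 0.0]
```

Call:
drive_tool --moves '[[[0,0,0],[0.001,-0.005,0.001],0.005],[[0,0,0],[0.001,-0.0055,0],0.005],[[0,0,0],[0.001,-0.0055,0],0.005],[[0,0,0],[0.001,-0.0055,0],0.005],[[0,0,0],[0.001,-0.0055,0],0.005]]'

```text
time: 6.0
eef_pos: [0.4884, 0.0346, 0.0722]
tcp_rot: [0.037, 0.999, 0.003, 0.012]
contact_force: [-17.2, 11.0, 21.2]
opening: 0.177
finger_force: 34.2
```

Call:
drive_tool --moves '[[[0,0,0],[0.001,-0.0055,0],0.005],[[0,0,0],[0.001,-0.0055,0],0.005]]'

```text
time: 6.25
eef_pos: [0.486, 0.0234, 0.0721]
tcp_rot: [0.037, 0.999, 0.003, 0.013]
contact_force: [-15.6, 8.3, 20.1]
opening: 0.178
finger_force: 34.1
```

Call:
drive_tool --moves '[[[0,0,0],[0.0005,-0.005,0],0.005]]'

```text
time: 6.38
eef_pos: [0.4851, 0.0182, 0.072]
tcp_rot: [0.037, 0.999, 0.002, 0.013]
contact_force: [-15.7, 7.4, 21.1]
opening: 0.176
finger_force: 34.2
```

Call:
drive_tool --moves '[[[0,0,0],[0.0005,-0.005,0],0.005]]'

```text
time: 6.5
eef_pos: [0.4844, 0.0132, 0.072]
tcp_rot: [0.037, 0.999, 0.002, 0.013]
contact_force: [-16.4, 7.6, 19.2]
opening: 0.178
finger_force: 34.0
```

Call:
drive_tool --moves '[[[0,0,0],[0.002,-0.004,-0.002],0.005]]'

```text
time: 6.62
eef_pos: [0.4835, 0.0087, 0.0724]
tcp_rot: [0.037, 0.999, 0.002, 0.017]
contact_force: [2.1, 5.5, -6.4]
opening: 0.177
finger_force: 31.3
```

Call:
drive_tool --moves '[[[0,0,0],[0.002,-0.004,-0.002],0.005]]'

```text
time: 6.75
eef_pos: [0.4826, 0.0044, 0.0727]
tcp_rot: [0.037, 0.999, 0.001, 0.02]
contact_force: [12.2, 3.2, -24.2]
opening: 0.177
finger_force: 29.7
```

Call:
drive_tool --moves '[[[0,0,0],[0.001,-0.004,0],0.005]]'

```text
time: 6.88
eef_pos: [0.4818, 0.0, 0.0726]
tcp_rot: [0.038, 0.999, 0.001, 0.02]
contact_force: [9.7, 2.2, -16.3]
opening: 0.176
finger_force: 30.5
```

Call:
drive_tool --moves '[[[0,0,0],[0,-0.004,0.001],0.005]]'

```text
time: 7.0
eef_pos: [0.4813, -0.0039, 0.0724]
tcp_rot: [0.038, 0.999, 0.001, 0.019]
contact_force: [2.8, 4.0, -3.3]
opening: 0.178
finger_force: 31.9
```

Call:
drive_tool --moves '[[[0,0,0],[0,-0.004,0],0.005]]'

```text
time: 7.12
eef_pos: [0.4809, -0.0054, 0.0724]
tcp_rot: [0.04, 0.999, 0.005, 0.019]
contact_force: [6.5, 21.2, -5.5]
opening: 0.176
finger_force: 32.7
```

Call:
drive_tool --moves '[[[0,0,0],[0,-0.004,0],0.005]]'

```text
time: 7.25
eef_pos: [0.4807, -0.0066, 0.0724]
tcp_rot: [0.041, 0.999, 0.008, 0.019]
contact_force: [9.1, 32.9, -6.2]
opening: 0.172
finger_force: 34.8
```

Call:
drive_tool --moves '[[[0,0,0],[0,0.004,0],0.005],[[0,0,0],[0,0.004,0],0.005],[[0,0,0],[0,0.003,0],0.005]]'

```text
time: 7.62
eef_pos: [0.4813, -0.0012, 0.0724]
tcp_rot: [0.038, 0.999, 0.001, 0.018]
contact_force: [3.6, 0.3, -9.7]
opening: 0.177
finger_force: 31.3
```

Call:
drive_tool --moves '[[[0,0,0],[0,0.003,0],0.005],[[0,0,0],[0,0.003,0],0.005]]'

```text
time: 7.88
eef_pos: [0.4816, 0.0039, 0.0724]
tcp_rot: [0.038, 0.999, 0.001, 0.018]
contact_force: [3.5, -2.8, -10.9]
opening: 0.17
finger_force: 31.0
```

Call:
drive_tool --moves '[[[0,0,0],[0,0.003,0],0.005],[[0,0,0],[0,0.003,0],0.005]]'

```text
time: 8.12
eef_pos: [0.4821, 0.0085, 0.0725]
tcp_rot: [0.037, 0.999, -0.001, 0.018]
contact_force: [3.1, -10.2, -12.5]
opening: 0.173
finger_force: 31.0
```

Call:
drive_tool --moves '[[[0,0,0],[0,-0.003,0],0.012],[[0,0,0],[0,0,0],0.02],[[0,0,0],[0,0,0],0.035],[[0,0,0],[0,0,0],0.05]]'

```text
time: 8.62
eef_pos: [0.4828, 0.0073, 0.0739]
tcp_rot: [0.038, 0.999, 0.001, 0.019]
contact_force: [-0.3, 0.3, 0.3]
opening: 0.583
finger_force: 0.0
```

Call:
drive_tool --moves '[[[0,0,0],[0,0,-0.03],0.05],[[0,0,0],[0,0,-0.04],0.05],[[0,0,0],[0,0,-0.05],0.05]]'

```text
time: 9.0
eef_pos: [0.477, 0.0074, 0.1936]
tcp_rot: [0.038, 0.999, 0.002, 0.017]
contact_force: [0.6, 0.0, 0.3]
opening: 0.583
finger_force: 0.0
```

```bash
python3 - <<'E'
from h import *
print(cur()[0])
a=snap('scene','s3')['image'][90:300,230:490];b=snap('top','t3')['image'][90:300,240:450]
f=lambda i,w,h:cv2.convertScaleAbs(cv2.resize(i,(w,h),interpolation=cv2.INTER_CUBIC),alpha=1.6)
cv2.imwrite('pics/z3.png',np.hstack([f(a,440,356),f(b,356,356)])[:,:,::-1])
E
```

```text
[0.477022   0.00735114 0.19360186]
```

View pics/z3.png

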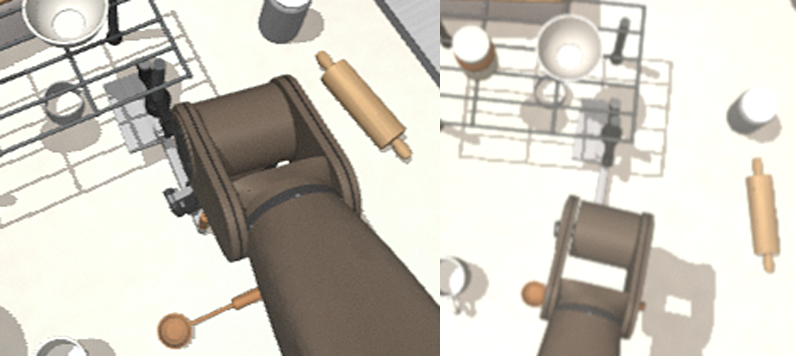

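The arm has stayed out after release: the bar runs from (610,140) to (600,200) in the top zoom. The pin at (762,215) is untouched. Next I go to the pin's right side.

```bash
python3 - <<'E'
from h import *
plan([((.48,-.1,.25),tool(-.5,0),4),((.52,-.43,.2),tool(-1.46,-.35),8)])
E
```

```text
[0.003, 0.012, 0.106] [-0.0022, -0.0266, -0.0125]
[0.003, 0.012, 0.106] [-0.0049, -0.0262, -0.0124]
[0.003, 0.012, 0.106] [-0.0075, -0.0256, -0.0124]
[0.003, 0.012, 0.106] [-0.01, -0.0247, -0.0124]
[-0.021, 0.04, 0.119] [-0.0242, -0.0338, 0.0062]
[-0.021, 0.04, 0.119] [-0.0282, -0.0308, 0.0045]
[-0.021, 0.04, 0.119] [-0.0318, -0.0273, 0.0027]
[-0.021, 0.04, 0.119] [-0.0349, -0.0234, 0.0008]
[-0.021, 0.04, 0.119] [-0.0374, -0.0191, -0.0011]
[-0.021, 0.04, 0.119] [-0.0393, -0.0145, -0.003]
[-0.021, 0.04, 0.119] [-0.0406, -0.0096, -0.0049]
[-0.021, 0.04, 0.119] [-0.0412, -0.0046, -0.0067]
```

Call:
drive_tool --moves '[[[0,0.01,0.106],[-0.002,-0.027,-0.0125],0.05],[[0,0.01,0.106],[-0.005,-0.026,-0.0125],0.05],[[0,0.01,0.106],[-0.0075,-0.0255,-0.0125],0.06],[[0,0.01,0.106],[-0.01,-0.025,-0.0125],0.085],[[-0.02,0.04,0.119],[-0.024,-0.034,0.006],0.085]]'

```text
time: 9.72
eef_pos: [0.4819, -0.1418, 0.2375]
tcp_rot: [0.305, 0.952, 0.021, -0.019]
contact_force: [0.6, -0.5, 0.4]
opening: 0.992
finger_force: 0.0
```

Call:
drive_tool --moves '[[[-0.02,0.04,0.119],[-0.028,-0.031,0.0045],0.085],[[-0.02,0.04,0.119],[-0.032,-0.027,0.003],0.085],[[-0.02,0.04,0.119],[-0.035,-0.0235,0.001],0.085],[[-0.02,0.04,0.119],[-0.0375,-0.019,-0.001],0.085],[[-0.02,0.04,0.119],[-0.039,-0.0145,-0.003],0.085]]'

```text
time: 10.35
eef_pos: [0.5061, -0.3483, 0.201]
tcp_rot: [0.568, 0.811, 0.091, -0.105]
contact_force: [-0.6, -0.2, -0.2]
opening: 0.993
finger_force: 0.0
```

Call:
drive_tool --moves '[[[-0.02,0.04,0.119],[-0.0405,-0.0095,-0.005],0.085],[[-0.02,0.04,0.119],[-0.041,-0.0045,-0.0065],0.085],[[0,0,0],[0,0,0],0.085]]'

```text
time: 10.72
eef_pos: [0.5149, -0.4317, 0.1858]
tcp_rot: [0.658, 0.731, 0.116, -0.136]
contact_force: [-0.0, 0.8, 0.2]
opening: 0.998
finger_force: 0.0
```

```bash
cat > pin.py <<'E'
from h import *
def pin(c,n,y0=None):
    hsv=cv2.cvtColor(c['image'],cv2.COLOR_RGB2HSV);m=cv2.inRange(hsv,(5,80,40),(25,255,255))
    k,lb,st,ce=cv2.connectedComponentsWithStats(m);out=[]
    for i in range(1,k):
        if 300<st[i,4]<1600:
            ys,xs=np.where(lb==i);r=cv2.minAreaRect(np.c_[xs,ys].astype(np.float32));bp=cv2.boxPoints(r)
            o=sorted(range(4),key=lambda j:bp[j][1]);a,b=[plane(c,*((bp[o[j]]+bp[o[j+1]])/2),.025) for j in(0,2)]
            if .15<np.linalg.norm(a-b)<.26 and a[1]<.1 and .35<a[0]<.75: print(n,'pin',((a+b)/2).round(4),'ang',round(float(np.arctan((a-b)[1]/(a-b)[0])),3),'len',np.linalg.norm(a-b).round(3))
E
python3 - <<'E'
from pin import *
p,R=cur();print(p,R.as_matrix().round(2).tolist())
a=snap('scene','s4');b=snap('top','t4');pin(a,'s');pin(b,'t')
f=lambda i,w,h:cv2.convertScaleAbs(cv2.resize(i,(w,h),interpolation=cv2.INTER_CUBIC),alpha=1.6)
cv2.imwrite('pics/z4.png',np.hstack([f(a['image'][110:210,280:380],400,400),f(b['image'][140:240,300:400],400,400)])[:,:,::-1])
E
```

```text
[ 0.51494807 -0.43168773  0.18584243] [[-0.1, 0.99, -0.05], [0.93, 0.11, 0.35], [0.35, -0.01, -0.94]]
s pin [ 0.532  -0.3213  0.025 ] ang 0.109 len 0.219
s pin [0.3624 0.0202 0.025 ] ang 1.524 len 0.235
t pin [ 0.5302 -0.3206  0.025 ] ang 0.106 len 0.213
```

View pics/z4.png

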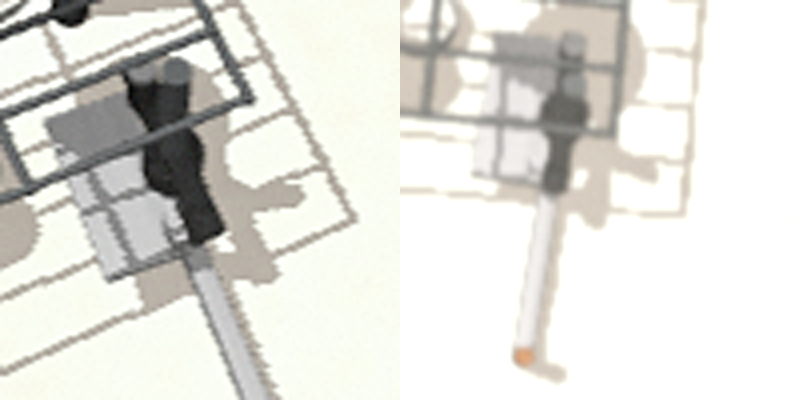

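The arm stands out with its knob at (331,229) in the full top image. The bar runs back to about (336,190), and the plate lies on the catch side. I'll now compute the arm's line and the target pin pose.

```bash
python3 - <<'E'
from h import *
T=dict(np.load('pics/t4.npz'));S=dict(np.load('pics/s4.npz'))
for n,c in(('t',T),('s',S)):
    hsv=cv2.cvtColor(c['image'],cv2.COLOR_RGB2HSV);m=cv2.inRange(hsv,(3,70,40),(25,255,255))
    k,lb,st,ce=cv2.connectedComponentsWithStats(m)
    for i in range(1,k):
        X=plane(c,*ce[i],.075 if n=='t' else .065)
        if abs(X[0]-.48)<.05 and abs(X[1])<.06 and st[i,4]<150:
            v=X[:2]-H;print(n,ce[i],st[i],X,'r',np.hypot(*v),'ang',np.arctan2(v[1],v[0]))
a=2.998
k=np.array([.4805,.005])
for k in [np.array([.4805,.006])]:
    v=k-H;a=np.arctan2(v[1],v[0]);print(a,a-1.497)
u=np.array([np.cos(a),np.sin(a)]);n=np.array([-u[1],u[0]]);print('u',u,'n',n,'mid',H+.11*u,'target',H+.11*u+.033*n,'axis ang',a-np.pi)
E
```

```text
t [330.5        228.71428571] [329 227   4   4  14] [0.47937227 0.00445133 0.075     ] r 0.19047333611949363 ang 3.0022708004902032
s [350.36734694 219.48979592] [348 215   6  10  49] [0.47972811 0.00367329 0.065     ] r 0.19001426991113363 ang 3.006065712098763
2.9933547663990967 1.4963547663990966
u [-0.98903287  0.14769558] n [-0.14769558 -0.98903287] mid [ 0.55920638 -0.00575349] target [ 0.55433243 -0.03839157] axis ang -0.14823788719069642
```

```bash
python3 - <<'E'
from h import *
plan([((.541,-.411,.06),tool(.108-np.pi/2,-.35),4),((.541,-.411,.026),tool(.108-np.pi/2,-.35),2)])
E
```

```text
[-0.002, -0.002, -0.0] [-0.0077, 0.007, 0.0311]
[-0.002, -0.002, -0.0] [-0.0076, 0.0069, 0.0312]
[-0.002, -0.002, -0.0] [-0.0075, 0.0069, 0.0312]
[-0.002, -0.002, -0.0] [-0.0075, 0.0068, 0.0312]
[0.0, 0.0, 0.0] [-0.0058, 0.0, 0.016]
[0.0, 0.0, 0.0] [-0.0058, 0.0, 0.016]
```

Call:
drive_tool --moves '[[[0,0,0],[-0.0075,0.007,0.031],0.085],[[0,0,0],[-0.0075,0.007,0.031],0.085],[[0,0,0],[-0.0075,0.007,0.031],0.085],[[0,0,0],[-0.0075,0.007,0.031],0.085],[[0,0,0],[-0.006,0,0.016],0.085]]'

```text
time: 11.45
eef_pos: [0.5413, -0.4085, 0.0434]
tcp_rot: [0.656, 0.734, 0.116, -0.136]
contact_force: [0.2, -0.2, -0.7]
opening: 0.998
finger_force: 0.0
```

Call:
drive_tool --moves '[[[0,0,0],[-0.0055,0,0.016],0.085],[[0,0,0],[-0.001,0,0.002],0.085],[[0,0,0],[0,0,0],0.085]]'

```text
time: 11.82
eef_pos: [0.5413, -0.4115, 0.0265]
tcp_rot: [0.657, 0.733, 0.116, -0.134]
contact_force: [-0.7, 0.5, -0.3]
opening: 0.995
finger_force: 0.0
```

Call:
drive_tool --moves '[[[0,0,0],[-0.001,0,0.003],0.085],[[0,0,0],[0,0,0],0.085]]'

```text
time: 12.08
eef_pos: [0.5411, -0.4111, 0.0229]
tcp_rot: [0.657, 0.733, 0.116, -0.134]
contact_force: [-0.8, -0.2, 0.4]
opening: 0.999
finger_force: 0.0
```

Call:
drive_tool --moves '[[[0,0,0],[-0.001,0,0.003],0.085],[[0,0,0],[0,0,0],0.085]]'

```text
time: 12.32
eef_pos: [0.5408, -0.4106, 0.019]
tcp_rot: [0.657, 0.733, 0.116, -0.135]
contact_force: [0.1, -0.1, 0.2]
opening: 1.002
finger_force: 0.0
```

Call:
drive_tool --moves '[[[0,0,0],[-0.001,0,0.003],0.085],[[0,0,0],[0,0,0],0.085]]'

```text
time: 12.58
eef_pos: [0.5408, -0.4104, 0.0157]
tcp_rot: [0.657, 0.733, 0.116, -0.135]
contact_force: [1.2, -1.1, -0.3]
opening: 0.998
finger_force: 0.0
```

Call:
drive_tool --moves '[[[0,0,0],[-0.001,0,0.003],0.085],[[0,0,0],[0,0,0],0.085]]'

```text
time: 12.82
eef_pos: [0.5407, -0.4103, 0.0126]
tcp_rot: [0.657, 0.733, 0.116, -0.135]
contact_force: [0.2, -0.2, 0.6]
opening: 0.993
finger_force: 0.0
```

```bash
cat > push.py <<'E'
from h import *
import sys
# args: pin x,y,ang ; d ; sturn ; step ; n ; final ang
px,py,ph,d,st,step,n,pf=map(float,sys.argv[1:9]);n=int(n)
c=np.array([px,py]);f0=ph;s=0
p,R0=cur();print('tcp',p.round(4),'gap',(np.array([px,py])-p[:2])@np.array([-np.sin(ph),np.cos(ph)])-d,'f',np.round(ctrl.get_state()['contact_force'],1))
pp,RR=np.r_[c-d*np.array([-np.sin(ph),np.cos(ph)]),.0125],tool(ph-np.pi/2,-.35)
print('to contact');plan([(pp,RR,1)],p,R0)
for k in range(n):
    c=c+step*np.array([-np.sin(ph),np.cos(ph)]);s+=step
    ph=f0+(pf-f0)*min(1,s/st)
    q=np.r_[c-d*np.array([-np.sin(ph),np.cos(ph)]),.0125];R=tool(ph-np.pi/2,-.35)
    plan([(q,R,1)],pp,RR);pp,RR=q,R
print('end pin',c,ph)
E
python3 push.py .531 -.321 .108 .034 .125 .008 35 -.138
```

```text
tcp [ 0.5407 -0.4103  0.0126] gap 0.05580892226945394 f [ 0.2 -0.2  0.6]
to contact
[-0.008, -0.008, -0.0] [0.0523, 0.0001, 0.0196]
[-0.005, 0.0, 0.015] [0.0075, -0.0005, 0.0027]
[-0.005, 0.0, 0.015] [0.0075, -0.0005, 0.0027]
[-0.005, 0.0, 0.015] [0.0075, -0.0005, 0.0027]
[-0.005, 0.0, 0.015] [0.0075, -0.0005, 0.0027]
[-0.005, 0.0, 0.015] [0.0075, -0.0005, 0.0027]
[-0.005, 0.0, 0.015] [0.0075, -0.0005, 0.0027]
[-0.005, -0.0, 0.015] [0.0075, -0.0005, 0.0027]
[-0.005, 0.0, 0.015] [0.0075, -0.0005, 0.0027]
[-0.005, -0.0, 0.015] [0.0075, -0.0005, 0.0027]
[-0.005, 0.0, 0.015] [0.0075, -0.0005, 0.0027]
[-0.005, 0.0, 0.015] [0.0075, -0.0005, 0.0027]
[-0.005, -0.0, 0.015] [0.0075, -0.0005, 0.0027]
[-0.005, 0.0, 0.015] [0.0075, -0.0005, 0.0027]
[-0.005, -0.0, 0.015] [0.0075, -0.0005, 0.0027]
[-0.005, 0.0, 0.015] [0.0075, -0.0005, 0.0027]
[-0.003, -0.0, 0.009] [0.0075, -0.0003, 0.0027]
[0.0, 0.0, 0.0] [0.0075, 0.0, 0.0027]
[0.0, 0.0, 0.0] [0.0075, 0.0, 0.0027]
[0.0, 0.0, 0.0] [0.0075, 0.0, 0.0027]
[0.0, 0.0, 0.0] [0.0075, 0.0, 0.0027]
[0.0, 0.0, 0.0] [0.0075, 0.0, 0.0027]
[0.0, 0.0, 0.0] [0.0075, 0.0, 0.0027]
[0.0, 0.0, 0.0] [0.0075, 0.0, 0.0027]
[0.0, 0.0, 0.0] [0.0075, 0.0, 0.0027]
[0.0, 0.0, 0.0] [0.0075, 0.0, 0.0027]
[0.0, 0.0, 0.0] [0.0075, 0.0, 0.0027]
[0.0, 0.0, 0.0] [0.0075, 0.0, 0.0027]
[0.0, 0.0, 0.0] [0.0075, 0.0, 0.0027]
[0.0, 0.0, 0.0] [0.0075, 0.0, 0.0027]
[0.0, 0.0, 0.0] [0.0075, 0.0, 0.0027]
[0.0, 0.0, 0.0] [0.0075, 0.0, 0.0027]
[0.0, 0.0, 0.0] [0.0075, 0.0, 0.0027]
[0.0, 0.0, 0.0] [0.0075, 0.0, 0.0027]
[0.0, 0.0, 0.0] [0.0075, 0.0, 0.0027]
[0.0, 0.0, 0.0] [0.0075, 0.0, 0.0027]
end pin [ 0.55319631 -0.04278838] -0.138
```

Call:
drive_tool --moves '[[[0,0,0],[0.0125,0,0.0045],0.085],[[0,0,0],[0.0125,0,0.0045],0.085],[[0,0,0],[0.0115,0,0.0045],0.085],[[0,0,0],[0.0075,0,0.003],0.085],[[0,0,0],[0.004,0,0.0015],0.085]]'

```text
time: 13.45
eef_pos: [0.5353, -0.3588, 0.013]
tcp_rot: [0.657, 0.733, 0.116, -0.135]
contact_force: [0.2, -0.2, -0.5]
opening: 1.0
finger_force: 0.0
```

Call:
drive_tool --moves '[[[0,0,0],[0.004,0,0.0015],0.085],[[-0.005,0,0.015],[0.0065,-0.0005,0.0025],0.085],[[-0.005,0,0.015],[0.0075,-0.0005,0.0027],0.085],[[-0.005,0,0.015],[0.0075,-0.0005,0.0027],0.085],[[-0.005,0,0.015],[0.0075,-0.0005,0.0027],0.085]]'

```text
time: 14.08
eef_pos: [0.53, -0.3241, 0.0131]
tcp_rot: [0.68, 0.711, 0.119, -0.132]
contact_force: [0.2, 0.1, -0.7]
opening: 0.995
finger_force: 0.1
```

```bash
python3 - <<'E'
from pin import *
p,R=cur();print(p)
pin(snap('scene','s5'),'s');pin(snap('top','t5'),'t')
E
```

```text
[ 0.5300184  -0.32406411  0.0131205 ]
s pin [ 0.5287 -0.2893  0.025 ] ang 0.096 len 0.219
s pin [0.3624 0.0207 0.025 ] ang 1.524 len 0.236
t pin [ 0.5261 -0.2849  0.025 ] ang 0.095 len 0.212
```

```bash
python3 push.py .5275 -.287 .05 .034 .08 .008 12 -.17
```

```text
tcp [ 0.5298 -0.3235  0.0129] gap 0.0025771674220841714 f [0.6 0.5 0.4]
to contact
[-0.008, -0.008, -0.006] [0.0023, -0.0005, 0.0013]
[-0.008, 0.0, 0.021] [0.0075, -0.0007, 0.0027]
[-0.008, 0.0, 0.021] [0.0075, -0.0007, 0.0027]
[-0.008, -0.0, 0.021] [0.0075, -0.0007, 0.0027]
[-0.008, 0.0, 0.021] [0.0075, -0.0007, 0.0027]
[-0.008, 0.0, 0.021] [0.0075, -0.0007, 0.0027]
[-0.008, 0.0, 0.021] [0.0075, -0.0007, 0.0027]
[-0.008, -0.0, 0.021] [0.0075, -0.0007, 0.0027]
[-0.008, 0.0, 0.021] [0.0075, -0.0007, 0.0027]
[-0.008, 0.0, 0.021] [0.0075, -0.0007, 0.0027]
[-0.008, -0.0, 0.021] [0.0075, -0.0007, 0.0027]
[0.0, 0.0, 0.0] [0.0075, 0.0, 0.0027]
[0.0, 0.0, 0.0] [0.0075, 0.0, 0.0027]
end pin [ 0.53411753 -0.1914861 ] -0.17000000000000004
```

Call:
drive_tool --moves '[[[-0.008,0,0.021],[0.0075,-0.0007,0.0027],0.085],[[-0.008,0,0.021],[0.0075,-0.0007,0.0027],0.085],[[-0.008,0,0.021],[0.0075,-0.0007,0.0027],0.085],[[-0.008,0,0.021],[0.0075,-0.0007,0.0027],0.085],[[-0.008,0,0.021],[0.0075,-0.0007,0.0027],0.085]]'

```text
time: 14.8
eef_pos: [0.5265, -0.2843, 0.0136]
tcp_rot: [0.719, 0.672, 0.127, -0.124]
contact_force: [0.1, 0.0, 0.0]
opening: 0.996
finger_force: 0.1
```

```bash
python3 - <<'E'
from pin import *
p,R=cur();print(p,np.arctan2(*R.as_matrix()[1::-1,1]))
pin(snap('scene','s6'),'s');pin(snap('top','t6'),'t')
E
```

```text
[ 0.52652697 -0.28428936  0.01361908] -0.0667224227255926
s pin [ 0.5246 -0.2447  0.025 ] ang 0.089 len 0.219
s pin [0.3624 0.0202 0.025 ] ang 1.524 len 0.235
t pin [ 0.5217 -0.2394  0.025 ] ang 0.104 len 0.212
```

The pin rolls but doesn't yaw when only one finger touches it. I'll lift off, let it settle, then turn it in place on the worktop with a light grip.

```bash
python3 - <<'E'
from h import *
p,R=cur()
plan([((.53,-.31,.06),R,2),((.52,-.25,.16),tool(-.2,0),8)])
E
```

```text
[0.0, 0.0, 0.0] [-0.004, 0.0025, -0.0264]
[0.0, 0.0, 0.0] [-0.004, 0.0025, -0.0264]
[0.031, -0.037, -0.178] [0.0113, -0.0018, -0.0091]
[0.031, -0.037, -0.178] [0.0111, -0.0001, -0.0095]
[0.031, -0.037, -0.178] [0.0106, 0.0015, -0.0099]
[0.031, -0.037, -0.178] [0.0099, 0.003, -0.0104]
[0.031, -0.037, -0.178] [0.0088, 0.0043, -0.0109]
[0.031, -0.037, -0.178] [0.0075, 0.0054, -0.0113]
[0.031, -0.037, -0.178] [0.006, 0.0063, -0.0117]
[0.031, -0.037, -0.178] [0.0044, 0.0069, -0.0121]
```

Call:
drive_tool --moves '[[[0,0,0],[-0.004,0.002,-0.045],0.085],[[0,0,0],[-0.004,0.002,-0.045],0.085]]'

```text
time: 15.15
eef_pos: [0.5284, -0.3239, 0.0955]
tcp_rot: [0.719, 0.672, 0.126, -0.125]
contact_force: [0.3, -0.7, 0.3]
opening: 0.995
finger_force: 0.0
```

```bash
python3 - <<'E'
from pin import *
pin(snap('scene','s7'),'s');pin(snap('top','t7'),'t')
p,R=cur();print(p)
plan([((.52,-.22,.14),tool(0,0),10)])
E
```

```text
s pin [ 0.5231 -0.2253  0.025 ] ang 0.097 len 0.218
s pin [0.3659 0.0201 0.025 ] ang 1.561 len 0.235
t pin [ 0.5211 -0.2234  0.025 ] ang 0.086 len 0.213
[ 0.53159741 -0.32851082  0.10129613]
[0.029, -0.027, -0.162] [0.0114, -0.0019, 0.0]
[0.029, -0.027, -0.162] [0.0116, -0.0, -0.0003]
[0.029, -0.027, -0.162] [0.0114, 0.0018, -0.0006]
[0.029, -0.027, -0.162] [0.011, 0.0036, -0.001]
[0.029, -0.027, -0.162] [0.0102, 0.0053, -0.0014]
[0.029, -0.027, -0.162] [0.0092, 0.0068, -0.0018]
[0.029, -0.027, -0.162] [0.0079, 0.0082, -0.0022]
[0.029, -0.027, -0.162] [0.0064, 0.0093, -0.0027]
[0.029, -0.027, -0.162] [0.0048, 0.0101, -0.0031]
[0.029, -0.027, -0.162] [0.003, 0.0106, -0.0035]
```

Call:
drive_tool --moves '[[[0.029,-0.027,-0.162],[0.0115,-0.002,0],0.085],[[0.029,-0.027,-0.162],[0.0115,0,0],0.085],[[0.029,-0.027,-0.162],[0.0115,0.002,-0.0005],0.085],[[0.029,-0.027,-0.162],[0.011,0.0035,-0.001],0.085],[[0.029,-0.027,-0.162],[0.01,0.005,-0.0015],0.085]]'

```text
time: 15.88
eef_pos: [0.5225, -0.2693, 0.1142]
tcp_rot: [0.39, 0.916, 0.07, -0.07]
contact_force: [-0.8, -0.1, -0.1]
opening: 0.995
finger_force: 0.0
```

Call:
drive_tool --moves '[[[0.029,-0.027,-0.162],[0.009,0.007,-0.002],0.085],[[0.029,-0.027,-0.162],[0.008,0.008,-0.002],0.085],[[0.029,-0.027,-0.162],[0.0065,0.0095,-0.0025],0.085],[[0.029,-0.027,-0.162],[0.005,0.01,-0.003],0.085],[[0.029,-0.027,-0.162],[0.003,0.0105,-0.0035],0.085]]'

```text
time: 16.5
eef_pos: [0.5165, -0.215, 0.1335]
tcp_rot: [-0.004, 1.0, 0.001, -0.004]
contact_force: [0.2, 0.1, 0.2]
opening: 0.996
finger_force: 0.0
```

```bash
python3 - <<'E'
from pin import *
a=snap('scene','s8');b=snap('top','t8');pin(a,'s');pin(b,'t')
p,R=cur();print(p,ctrl.get_state()['time'],R.as_matrix().round(2).tolist())
f=lambda i,w,h:cv2.convertScaleAbs(cv2.resize(i,(w,h),interpolation=cv2.INTER_CUBIC),alpha=1.6)
cv2.imwrite('pics/z8.png',np.hstack([f(a['image'][100:270,280:480],400,340),f(b['image'][120:290,280:480],400,340)])[:,:,::-1])
E
```

```text
s pin [ 0.5224 -0.2214  0.025 ] ang 0.091 len 0.218
s pin [0.3624 0.0202 0.025 ] ang 1.524 len 0.235
[ 0.51623362 -0.2142458   0.13376089] 16.6 [[-1.0, -0.0, -0.01], [-0.0, 1.0, 0.0], [0.01, 0.0, -1.0]]
```

View pics/z8.png

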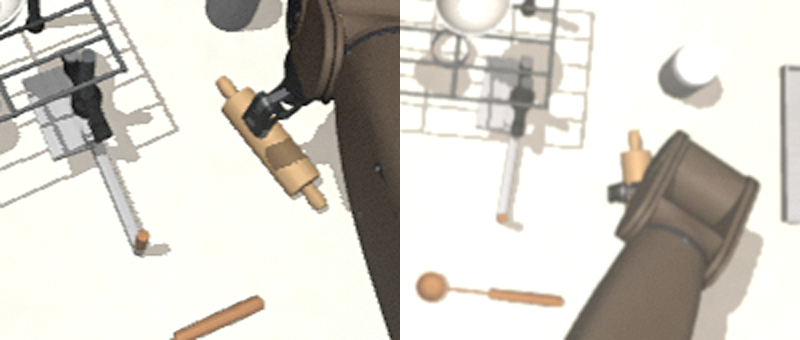

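The pin has stopped: (280,155) in the scene zoom, that is (0.521,-0.220) with its axis at 0.09 rad. The gripper is above it. I'll descend astride it, grip lightly and turn it.

```bash
python3 - <<'E'
from h import *
plan([((.521,-.220,.07),tool(.091,0),2),((.521,-.220,.024),tool(.091,0),3)])
E
```

```text
[0.002, -0.004, -0.043] [-0.0027, -0.003, 0.0318]
[0.002, -0.004, -0.043] [-0.0024, -0.003, 0.0319]
[0.0, 0.0, 0.0] [0.0, 0.0, 0.0153]
[0.0, 0.0, 0.0] [0.0, 0.0, 0.0153]
[0.0, 0.0, 0.0] [0.0, 0.0, 0.0153]
```

Call:
drive_tool --moves '[[[0,-0.004,-0.045],[-0.0025,-0.003,0.032],0.085],[[0,-0.004,-0.045],[-0.0025,-0.003,0.032],0.085],[[0,0,0],[0,0,0.015],0.085],[[0,0,0],[0,0,0.015],0.085],[[0,0,0],[0,0,0.015],0.085]]'

```text
time: 17.23
eef_pos: [0.522, -0.2218, 0.0249]
tcp_rot: [-0.046, 0.999, 0.001, 0.0]
contact_force: [1.3, 0.4, 0.4]
opening: 0.995
finger_force: 0.0
```

Call:
drive_tool --moves '[[[0,0,0],[0,0,0],0.07],[[0,0,0],[0,0,0],0.058],[[0,0,0],[0,0,0],0.052],[[0,0,0],[0,0,0],0.047],[[0,0,0],[0,0,0],0.047]]' --grip_force 20

```text
time: 17.85
eef_pos: [0.5222, -0.2218, 0.0262]
tcp_rot: [-0.046, 0.999, 0.001, 0.001]
contact_force: [-1.6, 0.8, 3.8]
opening: 0.581
finger_force: 21.2
```

Call:
drive_tool --moves '[[[0,0,0.055],[0,0,0],0.047],[[0,0,0.055],[0,0,0],0.047],[[0,0,0.055],[0,0,0],0.047],[[0,0,0.055],[0,0,0],0.047],[[0,0,0.055],[0,0,0],0.047]]'

```text
time: 18.48
eef_pos: [0.5224, -0.2219, 0.0261]
tcp_rot: [0.091, 0.996, 0.001, 0.001]
contact_force: [-0.2, -0.2, 4.4]
opening: 0.577
finger_force: 21.2
```

Call:
drive_tool --moves '[[[0,0,0],[0,0,0],0.047],[[0,0,0],[0,0,0],0.053],[[0,0,0],[0,0,0],0.06],[[0,0,0],[0,0,0],0.07],[[0,0,0],[0,0,0],0.085]]'

```text
time: 19.1
eef_pos: [0.5213, -0.2212, 0.0247]
tcp_rot: [0.091, 0.996, 0.002, -0.001]
contact_force: [-0.5, -0.4, -0.0]
opening: 0.989
finger_force: 0.0
```

Call:
drive_tool --moves '[[[0,0,0],[0,0,0],0.085],[[0,0,0],[0,0,-0.03],0.085],[[0,0,0],[0,0,-0.05],0.085]]'

```text
time: 19.48
eef_pos: [0.52, -0.2207, 0.1037]
tcp_rot: [0.091, 0.996, 0.003, -0.003]
contact_force: [1.5, 0.1, -0.2]
opening: 0.993
finger_force: 0.0
```

```bash
python3 - <<'E'
from pin import *
a=snap('scene','s9');b=snap('top','t9');pin(a,'s');pin(b,'t')
p,R=cur();print(p,R.as_matrix().round(2).tolist())
plan([((.50,-.27,.14),tool(-.9,-.1),4),((.49,-.33,.12),tool(-.18-np.pi/2,-.35),6)])
E
```

```text
s pin [0.3624 0.0202 0.025 ] ang 1.524 len 0.235
[ 0.52514594 -0.2238815   0.11144004] [[-0.98, 0.18, 0.01], [0.18, 0.98, -0.0], [-0.01, -0.0, -1.0]]
[-0.008, 0.026, 0.179] [0.004, -0.0125, -0.0072]
[-0.008, 0.026, 0.179] [0.0019, -0.013, -0.0072]
[-0.008, 0.026, 0.179] [-0.0002, -0.0131, -0.0073]
[-0.008, 0.026, 0.179] [-0.0023, -0.0128, -0.0074]
[-0.032, 0.039, 0.139] [-0.0071, -0.0075, 0.0026]
[-0.032, 0.039, 0.139] [-0.0082, -0.0065, 0.0021]
[-0.032, 0.039, 0.139] [-0.0091, -0.0054, 0.0016]
[-0.032, 0.039, 0.139] [-0.0098, -0.0041, 0.0011]
[-0.032, 0.039, 0.139] [-0.0103, -0.0028, 0.0006]
[-0.032, 0.039, 0.139] [-0.0106, -0.0013, 0.0001]
```

Call:
drive_tool --moves '[[[-0.008,0.026,0.179],[0.004,-0.0125,-0.007],0.085],[[-0.008,0.026,0.179],[0.002,-0.013,-0.007],0.085],[[-0.008,0.026,0.179],[0,-0.013,-0.0075],0.085],[[-0.008,0.026,0.179],[-0.002,-0.013,-0.0075],0.085],[[-0.032,0.039,0.139],[-0.007,-0.0075,0.0025],0.085]]'

```text
time: 20.2
eef_pos: [0.4945, -0.278, 0.1308]
tcp_rot: [0.497, 0.864, 0.041, -0.062]
contact_force: [0.0, -1.1, -0.7]
opening: 0.992
finger_force: 0.0
```

Call:
drive_tool --moves '[[[-0.032,0.039,0.139],[-0.008,-0.0065,0.002],0.085],[[-0.032,0.039,0.139],[-0.009,-0.0055,0.0015],0.085],[[-0.032,0.039,0.139],[-0.01,-0.004,0.001],0.085],[[-0.032,0.039,0.139],[-0.0105,-0.003,0.0005],0.085],[[-0.032,0.039,0.139],[-0.0105,-0.0015,0],0.085]]'

```text
time: 20.82
eef_pos: [0.4853, -0.328, 0.1131]
tcp_rot: [0.758, 0.628, 0.132, -0.116]
contact_force: [1.3, -0.5, -0.9]
opening: 0.995
finger_force: 0.0
```

```bash
python3 - <<'E'
from pin import *
a=snap('scene','s10');b=snap('top','t10');pin(a,'s');pin(b,'t')
p,R=cur();print(p,R.as_matrix().round(2).tolist())
w=np.array([.522-.085*.183,-.222-.085*.983])
plan([((*w,.05),tool(-.184-np.pi/2,-.35),3),((*w,.0135),tool(-.184-np.pi/2,-.35),2)])
E
```

```text
s pin [ 0.523  -0.2236  0.025 ] ang -0.187 len 0.219
s pin [0.3624 0.0207 0.025 ] ang 1.524 len 0.236
t pin [ 0.522  -0.2224  0.025 ] ang -0.181 len 0.213
[ 0.48440175 -0.3286376   0.11256571] [[0.17, 0.98, 0.05], [0.92, -0.18, 0.34], [0.35, -0.01, -0.94]]
[-0.003, -0.001, -0.001] [0.0012, 0.006, 0.0226]
[-0.003, -0.001, -0.001] [0.0012, 0.006, 0.0226]
[-0.003, -0.001, -0.001] [0.0012, 0.0059, 0.0226]
[0.0, 0.0, 0.0] [-0.0063, 0.0, 0.0171]
[0.0, 0.0, 0.0] [-0.0063, 0.0, 0.0171]
```

Call:
drive_tool --moves '[[[0,0,0],[0.001,0.006,0.0225],0.085],[[0,0,0],[0.001,0.006,0.0225],0.085],[[0,0,0],[0.001,0.006,0.0225],0.085],[[0,0,0],[-0.006,0,0.017],0.085],[[0,0,0],[-0.006,0,0.017],0.085]]'

```text
time: 21.55
eef_pos: [0.5071, -0.3045, 0.0141]
tcp_rot: [0.757, 0.63, 0.132, -0.116]
contact_force: [-0.3, -1.3, 0.0]
opening: 0.993
finger_force: 0.0
```

```bash
python3 push.py .5225 -.223 -.184 .034 1 .008 1 -.184
```

```text
tcp [ 0.5071 -0.3045  0.0141] gap 0.048890082324997086 f [-0.3 -1.3  0. ]
to contact
[-0.01, -0.002, 0.0] [0.0453, 0.0004, 0.0183]
[0.0, 0.0, 0.0] [0.0075, 0.0, 0.0027]
end pin [ 0.52396371 -0.21513504] -0.184
```

Call:
drive_tool --moves '[[[0,0,0],[0.012,0,0.005],0.085],[[0,0,0],[0.012,0,0.0045],0.085],[[0,0,0],[0.01,0,0.0035],0.085],[[0,0,0],[0.0055,0,0.002],0.085],[[0,0,0],[0.0055,0,0.002],0.085]]'

```text
time: 22.18
eef_pos: [0.5162, -0.2572, 0.0155]
tcp_rot: [0.757, 0.63, 0.132, -0.115]
contact_force: [-0.0, 0.1, -1.1]
opening: 0.994
finger_force: 0.0
```

Call:
drive_tool --moves '[[[0,0,0],[0.0055,0,0.002],0.085],[[0,0,0],[0.0065,0,0.0024],0.085],[[0,0,0],[0.0065,0,0.0024],0.085],[[0,0,0],[0.0065,0,0.0024],0.085],[[0,0,0],[0.0065,0,0.0024],0.085]]'

```text
time: 22.8
eef_pos: [0.5219, -0.2239, 0.0149]
tcp_rot: [0.757, 0.63, 0.132, -0.116]
contact_force: [-0.4, -0.4, 0.0]
opening: 0.992
finger_force: 0.1
```

Call:
drive_tool --moves '[[[0,0,0],[0.0065,0,0.0024],0.085],[[0,0,0],[0.0065,0,0.0024],0.085],[[0,0,0],[0.0065,0,0.0024],0.085],[[0,0,0],[0.0065,0,0.0024],0.085],[[0,0,0],[0.0065,0,0.0024],0.085]]'

```text
time: 23.42
eef_pos: [0.5282, -0.1899, 0.0149]
tcp_rot: [0.757, 0.63, 0.132, -0.115]
contact_force: [0.5, 0.1, 0.1]
opening: 0.996
finger_force: 0.1
```

```bash
python3 - <<'E'
from pin import *
a=snap('scene','s11');b=snap('top','t11');pin(a,'s');pin(b,'t')
p,R=cur();print(p)
E
```

```text
s pin [ 0.536  -0.1581  0.025 ] ang -0.193 len 0.219
s pin [0.3659 0.0201 0.025 ] ang 1.561 len 0.235
t pin [ 0.5343 -0.1536  0.025 ] ang -0.192 len 0.214
[ 0.52807598 -0.18946372  0.01484809]
```

Call:
drive_tool --moves '[[[0,0,0],[0.0065,0,0.0025],0.085],[[0,0,0],[0.0065,0,0.0025],0.085],[[0,0,0],[0.0065,0,0.0025],0.085],[[0,0,0],[0.0065,0,0.0025],0.085],[[0,0,0],[0.0065,0,0.0025],0.085]]'

```text
time: 24.15
eef_pos: [0.5345, -0.1555, 0.0144]
tcp_rot: [0.757, 0.63, 0.132, -0.116]
contact_force: [0.2, 0.8, -0.1]
opening: 0.996
finger_force: 0.1
```

Call:
drive_tool --moves '[[[0,0,0],[0.006,0,0.0022],0.085],[[0,0,0],[0.005,0,0.0018],0.085],[[0,0,0],[0.0045,0,0.0017],0.085],[[0,0,0],[0.004,0,0.0015],0.085],[[0,0,0],[0.003,0,0.001],0.085]]'

```text
time: 24.78
eef_pos: [0.5387, -0.1323, 0.0144]
tcp_rot: [0.757, 0.63, 0.132, -0.116]
contact_force: [-0.3, 0.5, 0.3]
opening: 0.997
finger_force: 0.0
```

```bash
python3 - <<'E'
from pin import *
a=snap('scene','s12');b=snap('top','t12');pin(a,'s');pin(b,'t')
p,R=cur();print(p)
E
```

```text
s pin [ 0.5458 -0.1007  0.025 ] ang -0.192 len 0.219
s pin [0.3659 0.0201 0.025 ] ang 1.561 len 0.235
t pin [ 0.5439 -0.0981  0.025 ] ang -0.191 len 0.211
[ 0.53871499 -0.13223153  0.01446813]
```

Call:
drive_tool --moves '[[[0,0,0],[0.0045,0,0.0016],0.085],[[0,0,0],[0.0045,0,0.0016],0.085],[[0,0,0],[0.0045,0,0.0016],0.085],[[0,0,0],[0.0045,0,0.0016],0.085],[[0.003,0,-0.0095],[0.0045,0.0004,0.0016],0.085]]'

```text
time: 25.5
eef_pos: [0.5434, -0.1087, 0.0147]
tcp_rot: [0.753, 0.634, 0.131, -0.116]
contact_force: [0.0, 0.0, -0.0]
opening: 0.995
finger_force: 0.1
```

Call:
drive_tool --moves '[[[0.003,0,-0.0095],[0.0045,0.0004,0.0016],0.085],[[0.003,0,-0.0095],[0.004,0.0004,0.0015],0.085],[[0.003,0,-0.0095],[0.0035,0.0004,0.0013],0.085],[[0.003,0,-0.0095],[0.003,0.0004,0.001],0.085],[[0,0,0],[0.0025,0,0.001],0.085]]'

```text
time: 26.12
eef_pos: [0.548, -0.0908, 0.0148]
tcp_rot: [0.741, 0.648, 0.13, -0.118]
contact_force: [-0.1, 0.1, -0.1]
opening: 0.997
finger_force: 0.0
```

```bash
python3 - <<'E'
from pin import *
a=snap('scene','s13');b=snap('top','t13');pin(a,'s');pin(b,'t')
p,R=cur();print(p,np.arctan2(*R.as_matrix()[1::-1,1]))
E
```

```text
s pin [ 0.5544 -0.0562  0.025 ] ang -0.195 len 0.219
s pin [0.3624 0.0202 0.025 ] ang 1.524 len 0.235
t pin [ 0.5525 -0.054   0.025 ] ang -0.191 len 0.211
[ 0.5478106  -0.09065198  0.01468491] -0.13132263083307674
```

Call:
drive_tool --moves '[[[0,0,0],[0.002,0,0.0008],0.085],[[0,0,0],[0.002,0,0.0008],0.085],[[0,0,0],[0.002,0,0.0008],0.085],[[0,0,0],[0.002,0,0.0008],0.085],[[0,0,0],[0.0015,0,0.0005],0.085]]'

```text
time: 26.85
eef_pos: [0.5492, -0.0807, 0.0146]
tcp_rot: [0.741, 0.648, 0.13, -0.118]
contact_force: [-0.0, 0.3, -0.3]
opening: 0.993
finger_force: 0.1
```

Call:
drive_tool --moves '[[[0,0,0],[0.0015,0,0.0005],0.085],[[0,0,0],[0.0015,0,0.0005],0.085],[[0,0,0],[0.0015,0,0.0005],0.085]]'

```text
time: 27.22
eef_pos: [0.5501, -0.0764, 0.0148]
tcp_rot: [0.741, 0.648, 0.13, -0.118]
contact_force: [-0.6, -1.4, -0.5]
opening: 0.998
finger_force: 0.5
```

Call:
drive_tool --moves '[[[0,0,0],[0.001,0,0.0004],0.085],[[0,0,0],[0.001,0,0.0004],0.085]]'

```text
time: 27.48
eef_pos: [0.5503, -0.0741, 0.0147]
tcp_rot: [0.741, 0.648, 0.13, -0.118]
contact_force: [0.2, -1.0, 0.0]
opening: 0.995
finger_force: 0.6
```

```bash
python3 - <<'E'
from pin import *
a=snap('scene','s14');b=snap('top','t14');pin(a,'s');pin(b,'t')
p,R=cur();print(p,np.arctan2(*R.as_matrix()[1::-1,1]))
E
```

```text
s pin [ 0.5573 -0.0416  0.025 ] ang -0.233 len 0.219
s pin [0.3624 0.0207 0.025 ] ang 1.524 len 0.236
t pin [ 0.5553 -0.0398  0.025 ] ang -0.15 len 0.21
[ 0.55018623 -0.07393618  0.0146738 ] -0.13163885329922095
```

Call:
drive_tool --moves '[[[0,0,0],[0.001,0,0.0004],0.085],[[0,0,0],[0.001,0,0.0004],0.085],[[0,0,0],[0,0,0],0.085]]'

```text
time: 27.95
eef_pos: [0.5504, -0.0733, 0.0146]
tcp_rot: [0.741, 0.649, 0.129, -0.117]
contact_force: [-2.5, -6.0, 1.0]
opening: 0.997
finger_force: 2.8
```

Call:
drive_tool --moves '[[[0,0,0],[0.001,0,0.0004],0.085],[[0,0,0],[0.001,0,0.0004],0.085],[[0,0,0],[0,0,0],0.085]]'

```text
time: 28.32
eef_pos: [0.5506, -0.0728, 0.0146]
tcp_rot: [0.741, 0.649, 0.128, -0.116]
contact_force: [-4.3, -12.2, 1.5]
opening: 0.992
finger_force: 5.4
```

```bash
python3 - <<'E'
from pin import *
a=snap('scene','s15');b=snap('top','t15');pin(a,'s');pin(b,'t')
p,R=cur();print(p)
f=lambda i,w,h:cv2.convertScaleAbs(cv2.resize(i,(w,h),interpolation=cv2.INTER_CUBIC),alpha=1.6)
cv2.imwrite('pics/z15.png',np.hstack([f(a['image'][130:250,290:410],400,400),f(b['image'][150:270,290:410],400,400)])[:,:,::-1])
E
```

```text
s pin [ 0.557 -0.041  0.025] ang -0.244 len 0.22
s pin [0.3624 0.0207 0.025 ] ang 1.524 len 0.236
t pin [ 0.5551 -0.039   0.025 ] ang -0.139 len 0.209
[ 0.55055036 -0.07284269  0.01457807]
```

View pics/z15.png

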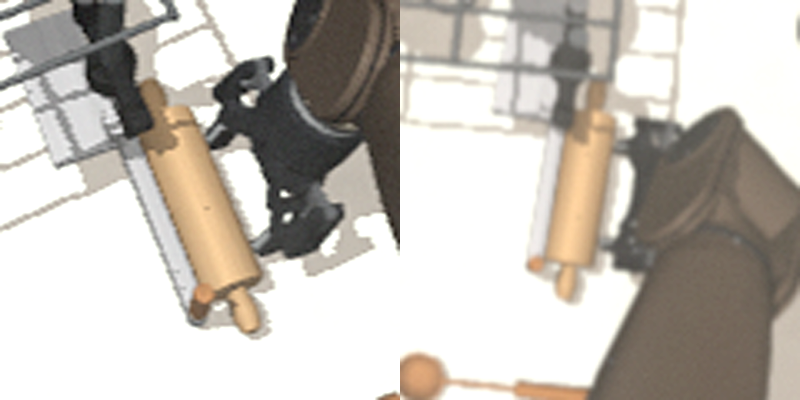

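The barrel lies along the arm, from about (170,115) to (240,280) in the scene zoom, and both fingers touch it from the right. I'll ease off slowly.

Call:
drive_tool --moves '[[[0,0,0],[-0.001,0,-0.0003],0.085],[[0,0,0],[-0.001,0,-0.0003],0.085],[[0,0,0],[-0.0008,0,-0.0003],0.085],[[0,0,0],[-0.0008,0,-0.0003],0.085],[[0,0,0],[-0.0005,0,-0.0002],0.085]]'

```text
time: 29.05
eef_pos: [0.5501, -0.0735, 0.0144]
tcp_rot: [0.741, 0.648, 0.13, -0.119]
contact_force: [0.6, -1.4, 1.0]
opening: 0.997
finger_force: 0.2
```

Call:
drive_tool --moves '[[[0,0,0],[-0.0005,0,-0.0002],0.085],[[0,0,0],[-0.0005,0,-0.0002],0.085],[[0,0,0],[-0.0005,0,-0.0002],0.085],[[0,0,0],[-0.0005,0,-0.0002],0.085],[[0,0,0],[-0.001,0,-0.0003],0.085]]'

```text
time: 29.68
eef_pos: [0.5497, -0.0772, 0.0144]
tcp_rot: [0.741, 0.648, 0.13, -0.118]
contact_force: [0.3, -0.2, 0.0]
opening: 0.998
finger_force: 0.0
```

Call:
drive_tool --moves '[[[0,0,0],[-0.001,0,-0.0003],0.085],[[0,0,0],[-0.002,0,-0.0007],0.085],[[0,0,0],[-0.005,0,-0.002],0.085],[[0,0,0],[-0.01,0,-0.004],0.085],[[0,0,0],[-0.025,0,-0.01],0.085]]'

```text
time: 30.3
eef_pos: [0.5434, -0.1232, 0.0155]
tcp_rot: [0.74, 0.649, 0.13, -0.118]
contact_force: [0.1, -0.3, -1.1]
opening: 0.993
finger_force: 0.0
```

Call:
drive_tool --moves '[[[0,0,0],[-0.03,0,-0.02],0.085],[[0,0,0],[-0.02,0,-0.04],0.085],[[0,0,0],[-0.02,0,-0.05],0.085],[[0,0,0],[-0.02,0,-0.05],0.085],[[0,0,0],[0,0,0],0.085]]'

```text
time: 30.92
eef_pos: [0.5277, -0.2666, 0.1392]
tcp_rot: [0.742, 0.648, 0.13, -0.113]
contact_force: [-0.7, -0.3, -0.1]
opening: 0.997
finger_force: 0.0
```

```bash
python3 - <<'E'
from pin import *
a=snap('scene','s16');b=snap('top','t16');pin(a,'s');pin(b,'t')
p,R=cur();print(p,ctrl.get_state()['time'])
f=lambda i,w,h:cv2.convertScaleAbs(cv2.resize(i,(w,h),interpolation=cv2.INTER_CUBIC),alpha=1.6)
cv2.imwrite('pics/z16.png',np.hstack([f(a['image'][130:250,290:410],400,400),f(b['image'][150:270,290:410],400,400)])[:,:,::-1])
E
```

```text
s pin [ 0.5569 -0.0415  0.025 ] ang -0.239 len 0.22
s pin [0.3624 0.0202 0.025 ] ang 1.524 len 0.235
t pin [ 0.5538 -0.0387  0.025 ] ang -0.145 len 0.207
[ 0.52568436 -0.26217082  0.1345015 ] 31.025
```

View pics/z16.png

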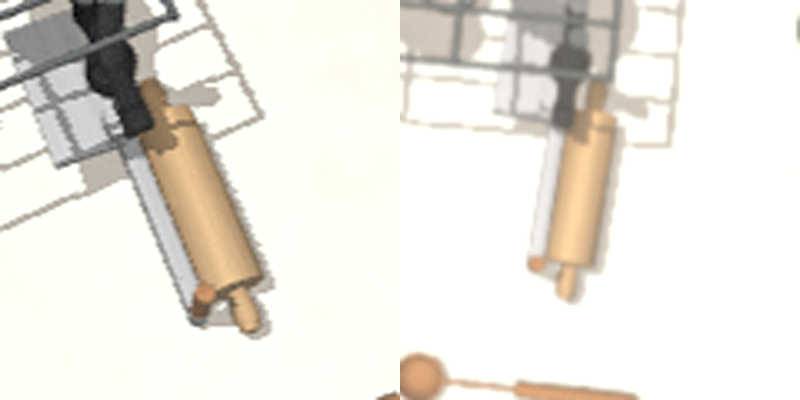

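The pin stays against the arm at about (0.554,-0.039), both along the bar and unmoved since release, and the gripper is clear.

```bash
python3 -c "
from plant import ctrl
print(ctrl.sign_off())"
```

```text
the job is handed in; nothing more can be done
None
```

The job is handed in: the stop arm swung out to about 1.5 rad and stayed there when released, so its catch holds; the pin was rolled up lengthwise against it and let go, after one light grip on the worktop to turn it, without lifting.

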